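Shut the tagged valve in the bench water box

TASK

Shut off the tagged water line of the rinsing bench: slide the loose cover of the water box all the way aside along its ledges, without lifting it out, then push the valve lever that carries the round metal tag a quarter turn clockwise (seen from above) until it is fully shut. Leave the cover aside and the other valve open, and leave everything else round the box where it is.

Things in the scene. Friction and masses are not known exactly. Their poses are not given: they have to be found in the camera images.
- water_box: the water box, a fixed grey steel trough on the bench: 200 mm (x) by 560 mm (y) outside, walls 5 mm thick, 114 mm tall. Origin: centre of its underside; z up, y along its length, -x towards the robot. Its -y half has a fixed top plate; the +y half is open, hidden at first by the cover. Ledges 12 mm wide along both long walls, tops 100 mm above the bench, bear the cover
- opening (a point): centre of the box's opening, level with the ledge tops, 100 mm above the bench; axes as the box's. The opening runs 137 mm either way along y and 83 mm either way along x. Inside, a brass header pipe (top 54 mm above the bench) runs along the +x wall; from the box's -y end a copper pipe sticks out 65 mm, near the bench
- cover: the cover: a loose steel sheet, 186 mm (x) by 270 mm (y), 4 mm thick, 0.4 to 0.75 kg, lying on the ledges, 2 mm of play to each long wall. Origin: centre of its underside; axes as the box's. It slides along the box's y from near +140 mm (closed, at the +y end wall) to -140 mm (fully aside, at the -y end wall). Only friction, under 10 N, resists; it is not captive
- cover_lip (a point): middle of the top edge of the upstanding lip on the cover, 126 mm above the bench, 22 mm above the cover's upper face. The lip is 100 mm long (along x), 3 mm thick, and stands 40 mm from the cover's centre towards +y; its +y side is plain and upright, its -y side has a low foot. Pushing it towards -y opens the box
- tag_valve: the valve to shut: a fixed brass quarter-turn ball valve in the opening, at box x = +20 mm and box y = +80 or +190 mm (the other valve has the other place). Origin: on the upright stem axis, at bench height; axes as the box's. Below the lever its body and pipes reach 53 mm above the bench; the gland, 10 mm in radius about the stem, 62 mm
- tag_lever (a joint): that valve's lever about its stem: 0 = open, pointing to the box's -x (to the robot); 1.571 = fully shut at its stop, pointing to the box's +y; clockwise from above. It starts within 0.12 rad of open, stays where left, resists with about 0.22 N m. It carries a round plain metal tag, 30 mm across, 3 mm thick, riveted on top and centred 51 mm from the stem
- tag_lever_end (a point): point in the middle of the tagged lever's black grip sleeve, under the tag's centre, 51 mm from the stem axis, 71.5 mm above the bench. The sleeve runs from 22 to 66 mm from the stem axis (its end), is 15 mm wide and 10 mm thick (66.5 to 76.5 mm above the bench); the tag lies on it, to 80 mm
- plain_valve: the other valve, alike, whose lever has no tag. Origin on its stem axis, at bench height
- plain_lever (a joint): the lever of the other valve, without tag, otherwise alike: 0 = open (pointing to the box's -x), 1.571 = shut. It must stay open
- bottle_a: a sealed green glass bottle, 74 mm across, 297 mm tall, standing behind the box; origin at the centre of its underside (to be left where it is)
- bottle_b: a second such green glass bottle, 74 mm across, 297 mm tall, standing behind the box; origin at the centre of its underside (to be left where it is)
- jar: a closed jar, 70 mm across, 95 mm tall, standing close behind the box; origin at the centre of its underside (to be left where it is)
- can: a food can, 73 mm across, 110 mm tall, standing between the box and the robot; origin at the centre of its underside (to be left where it is)
- tape_roll: a roll of packing tape lying flat, 104 mm across, 48 mm tall, between the box and the robot; origin at the centre of its underside (to be left where it is)
- spanner: a steel open-ended spanner, 170 mm long, lying flat between the box and the robot; origin at the centre of its underside (to be left where it is)
- carton: a small closed carton, 90 x 130 mm, 75 mm tall, behind the box; origin at the centre of its underside (to be left where it is)

How it is judged (in metres and radians):
On the way, in this order (a step that is already met when the one before it is completed fails the run):
1. the cover is slid all the way aside over the fixed plate (y of cover in the frame of water_box below -0.115 m), for 0.2 s.
2. the tagged lever is pushed fully shut (value of joint tag_lever above 1.48 rad), for 0.2 s.
At the end, for the whole second after the job is handed in: The cover lies still and flat on its ledges, within 25 mm of fully aside; the tagged lever is within 5 degrees of fully shut (1.48 rad or more), the other lever within 0.3 rad of open; no bottle, jar, can, tape roll, spanner or carton has moved 30 mm (y of cover in the frame of water_box below -0.115 m and z of cover in the frame of water_box between 0.095 and 0.106 m and angle between cover's own z axis and vertical below 0.05 rad and linear speed of cover below 0.01 m/s and value of joint tag_lever above 1.48 rad and value of joint plain_lever below 0.3 rad and distance of each of bottle_a, bottle_b, jar, can, tape_roll, spanner, carton from where it was at the start of the episode below 0.03 m); the robot touches nothing.
It fails at once if the cover is lifted off its ledges by more than 12 mm or tipped (z of cover in the frame of water_box above 0.112 m or angle between cover's own z axis and vertical above 0.12 rad).
It fails at once if the other valve is turned (value of joint plain_lever above 0.3 rad).
It fails at once if something standing round the box is moved, tipped or carried off (distance of any of bottle_a, bottle_b, jar, can, tape_roll, spanner, carton from where it was at the start of the episode above 0.03 m or angle between any of bottle_a, bottle_b, jar, can, tape_roll, spanner, carton's own z axis and vertical above 0.5 rad).
It also fails if it takes over 51 s, if anything falls off the work surface, if the arm or the gripper's body presses on something with over 40 N, if the wrist force passes 120 N, or if a joint passes its speed limit or range.

ROBOT

A 6-joint arm with a two-finger parallel gripper is mounted at the origin on the work surface. World frame = base frame: x ahead of the robot, y to its left, z up, the work surface at z = 0. Lengths are in mm, angles in rad, forces in N, time in s.
With the tool pointing down it reaches from about 275 to 1000 mm from the base axis. Payload 8.4 kg.
Tool frame: the origin (TCP) lies midway between the tips of the shut fingers; the grasp point (between the pads) lies 19 mm behind it; x points along the fingers, z is the direction in which the jaws open and shut, and the axes are right-handed (so a half turn about x gives the same grasp; the last joint's range is limited). The gripper opens to 85 mm and grips with 20 to 120 N. Pads are 22 mm wide; open, the fingers measure 114 mm over their backs; the gripper's body (76 mm by 85 mm) begins 54 mm behind the grasp point. The pads swing forward as they close: fully open they stand 13 mm farther back than shut.
Start: joints at [-1.295, 0.353, 1.633, -0, 1.155, -0.002], TCP at [171.399, -601.041, 231.281] pointing down, gripper open.
Joint ranges: [-2.63, 2.63], [-0.92, 2.1], [0.06, 2.66], [-1.3, 4.44], [0, 2.69], [-3.02, 3.02]. Speed limits (rad/s): [2.22, 2.22, 2.79, 3.14, 3.14, 3.14].

INTERFACE

Orientations are given as a 3x3 rotation matrix whose columns are the frame's x, y, z axes.
In Python, from station import ctrl, camera, look_for, outline_of, mark_of gives the robot as it stands.
- The arm moves only by the shell command python3 -m crank 'ROWS'. ROWS is JSON, a list of rows, each an object with "rot": the turn, a rotation vector about the tool's x, y, z in degrees, a list of three; "xyz": the shift along the tool's x, y, z in mm, a list of three; "grip": the opening, from 0 (shut) to 1 (fully open). A call has 1 to 12 rows; each row shifts and turns the pose as measured when the row begins, along the tool's axes as they then stand; what a row does not reach is not made up. A row lasts 1/12 s, in which the tool goes at most 41.7 mm and 7.16 degrees, less where a joint would pass 70% of its speed; a pose out of reach is approached as far as the arm can. A call is refused whole if a number of a shift passes 41.7 or a number of a turn 7.16, either way. A call with a gripper value outside its range is refused whole. The fingers move at their own pace and stop on an object; the grip force is fixed at half the most. Time passes only in rows, so rows that do not move let the fingers close. It gives the time, the measured TCP pose, the force and the opening at its end, in the units of the state.
- ctrl.observe(): the state, without advancing time (a new reading comes with each control period).
- camera(name): name is "scene" or "top"; returns a dict with "frame" (384x512x3 uint8, red, green, blue), "intrinsics" (3x3 intrinsics, pixels), "xyz" and "attitude" of the camera in the world. Camera axes: x right, y down, z forward; pixel columns grow to the right and rows downward; lengths in mm; the calibration is good to about 2 mm. A picture is of the moment at which its call begins. There is no depth.
- ctrl.finish_job(): hands the job in, once; it reports no verdict.
Trained networks look in a picture, given as the dict that the camera call returned (one of the last four; its "shot" number tells which), for a name from the list of things; names that differ only in an ending like _2 or _b are one class to them, and where a whole thing is asked for, a point or a joint stands for the part that bears it (a point fixed in the world has none). Each returns a list of dicts, best first, with "confidence" (0 to 1); they miss things now and then, are a little off and sometimes report something else, mostly with a low value. They report only what shows in the picture. A call takes as long as a camera call.
- look_for(picture, thing): "position" ([column, row] as shares, 0 to 1, of the picture: columns of its width, rows of its height, amid what is visible of it).
- outline_of(picture, thing): "pixels" (384x512 bool, what is visible of it) and "position" ([column, row] as shares, 0 to 1, of the picture: columns of its width, rows of its height, amid what is visible of it).
- mark_of(picture, thing): "position" ([column, row] as shares, 0 to 1, of the picture: columns of its width, rows of its height: a listed point, or the origin of a listed thing).
The state is a dict: "t": time; "joint_pos": joint angles; "dq": joint speeds; "tau": joint torques, N m; "tool_pos": TCP position; "orientation": TCP orientation; "wrist_force": force on the tool from outside, world axes, zero at the start; "moment": the same for the moment, N m; "gripper_width": opening from 0.0 (shut) to 1.0 (fully open).
Only numpy, scipy, OpenCV 4.12 (cv2) and the standard library are available. Lean on these libraries where they do the work, as an engineer would, in place of code of your own. Each camera call takes 0.05 s, during which the arm holds its last target. There are 200 camera calls.

## Working session

There is one attempt and no reset: what is moved stays moved. The work goes in short steps, Python scripts to look and compute and a shell command to move; the robot and the scene stay as the last step left them, time stands still between calls to the robot, and variables do not carry over. Pictures are saved under pics/ and viewed, about 8 in all and at most 12, crops included, and the job is handed in when it is done.

```bash
ls; mkdir -p pics; cat > h.py <<'E'
import numpy as np, cv2
from station import ctrl, camera, look_for, outline_of, mark_of
def ray(p,uv):
    K=np.array(p["intrinsics"]);R=np.array(p["attitude"]);
    d=R@np.linalg.solve(K,[uv[0],uv[1],1]);return np.array(p["xyz"],float),d
def at(p,pos,z):
    o,d=ray(p,(pos[0]*512,pos[1]*384));return o+d*(z-o[2])/d[2]
def proj(p,X):
    c=np.array(p["attitude"]).T@(np.array(X,float)-np.array(p["xyz"]));q=np.array(p["intrinsics"])@c;return q[:2]/q[2]
def save(p,n,box=None,s=1):
    f=p["frame"][:,:,::-1]
    if box: f=f[box[1]:box[3],box[0]:box[2]]
    cv2.imwrite("pics/"+n,cv2.resize(f,None,fx=s,fy=s,interpolation=cv2.INTER_CUBIC))
E
python3 - <<'E'
from h import *
P={n:camera(n) for n in("top","scene")}
for n,p in P.items():
    save(p,n+"0.png",s=1.5); print(n,p["xyz"],np.round(p["attitude"],3).tolist(),np.round(p["intrinsics"],1).tolist())
    for t,z in [("water_box",0),("opening",100),("cover",100),("cover_lip",126),("bottle_a",0),("jar",0),("can",0),("tape_roll",0),("spanner",0),("carton",0)]:
        r=mark_of(p,t)[:2]
        print(t,[(round(a["confidence"],2),np.round(at(p,a["position"],z)[:2]).tolist()) for a in r])
print(ctrl.observe()["orientation"])
E
```

```text
pics
top [ 476.32798695  -30.80208062 1019.31534707] [[-0.018, -0.993, 0.114], [-1.0, 0.018, 0.003], [-0.005, -0.114, -0.994]] [[400.5, 0.0, 252.9], [0.0, 400.5, 184.9], [0.0, 0.0, 1.0]]
water_box [(0.67, [551.0, -71.0])]
opening []
cover [(0.9, [570.0, 36.0])]
cover_lip [(0.66, [576.0, 86.0])]
bottle_a [(0.98, [694.0, -324.0]), (0.62, [727.0, -178.0])]
jar [(0.76, [711.0, -56.0])]
can [(0.67, [385.0, -194.0])]
tape_roll [(0.62, [404.0, 103.0])]
spanner [(0.72, [404.0, -73.0])]
carton [(0.81, [747.0, 67.0])]
scene [973.19483448 496.04534187 601.35104636] [[-0.795, 0.38, -0.473], [0.607, 0.474, -0.638], [-0.018, -0.794, -0.607]] [[395.7, 0.0, 252.1], [0.0, 395.7, 186.8], [0.0, 0.0, 1.0]]
water_box []
opening []
cover [(0.75, [581.0, 50.0])]
cover_lip [(0.88, [583.0, 84.0])]
bottle_a [(0.98, [724.0, -172.0]), (0.57, [690.0, -304.0])]
jar [(0.64, [469.0, -30.0]), (0.59, [714.0, -50.0])]
can []
tape_roll [(0.59, [417.0, 113.0])]
spanner []
carton [(0.93, [754.0, 73.0])]
[[ 5.00804747e-05  9.61666731e-01  2.74220888e-01]
 [ 2.20445709e-05  2.74220887e-01 -9.61666733e-01]
 [-9.99999999e-01  5.42058082e-05 -7.46641826e-06]]
```

View pics/top0.png

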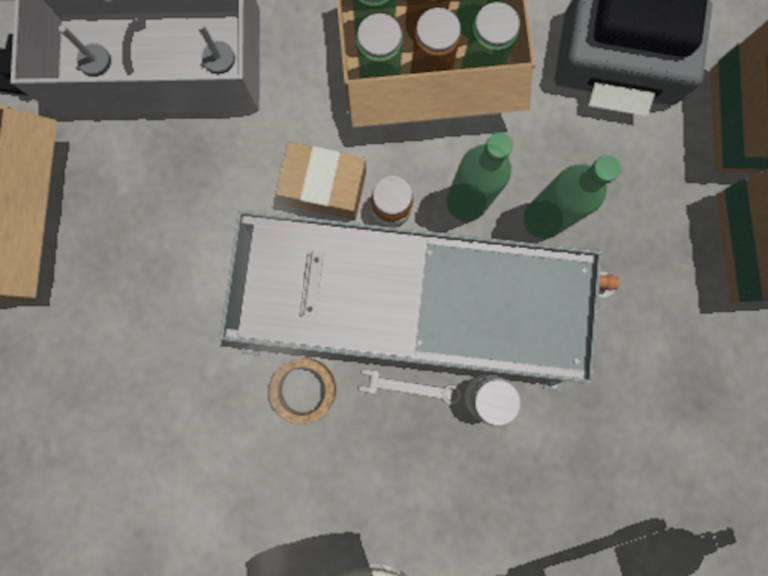

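View pics/scene0.png

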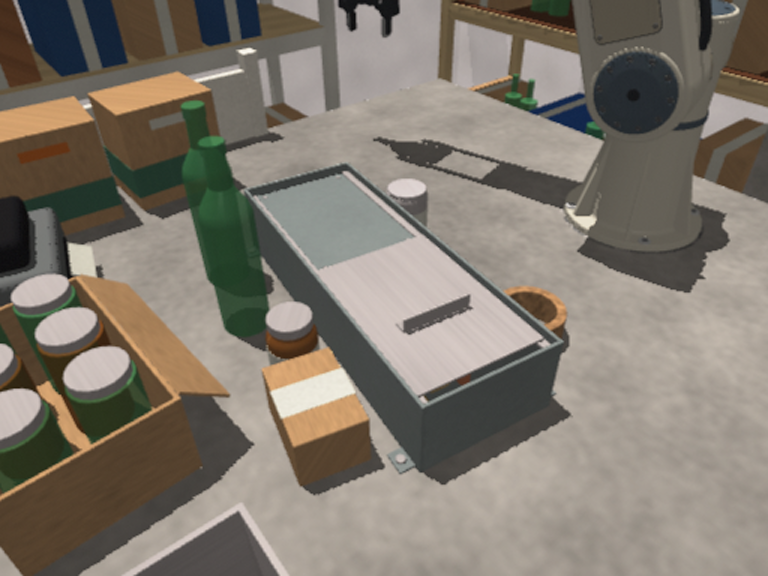

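The top view shows the box with rim corners at about (241,214), (600,253), (588,381) and (223,345) in the 1.5x picture. The cover covers the left (+y) half and its lip is near (311,283). The can, tape and spanner are in front, and the bottles, jar and carton behind. Next I'll work out the box pose from the rim.

```bash
python3 - <<'E'
from h import *
p=camera("top")
c=[at(p,(u/768,v/576),114)[:2] for u,v in [(241,214),(600,253),(588,381),(223,345)]]  # +x+y,+x-y,-x-y,-x+y
c=np.array(c);print(c.round(1))
print([np.linalg.norm(c[i]-c[i-1]).round(1) for i in range(4)])
m=c.mean(0);yv=(c[0]+c[3]-c[1]-c[2]);yv/=np.linalg.norm(yv)
ang=np.arctan2(-yv[0],yv[1]);print("centre",m,"yaw",np.degrees(ang))
X=np.array([np.cos(ang),np.sin(ang)]);Y=yv
np.savez("box.npz",m=m,X=X,Y=Y)
for n in("top","scene"):
    q=p if n=="top" else camera(n)
    for t,z in(("cover_lip",126),("cover",100)):
        a=mark_of(q,t)
        if a:
            d=at(q,a[0]["position"],z)[:2]-m;print(n,t,a[0]["confidence"],"in box",(d@X).round(1),(d@Y).round(1))
print("opening est",m+140*Y)
q=camera("scene"); 
for n,pp in(("top",p),("scene",q)):
  f=pp["frame"].copy()
  for dx in(-100,100):
    for dy in(-280,280):
      u=proj(pp,[*(m+dx*X+dy*Y),114]);cv2.circle(f,tuple(np.int32(u.round())),3,(255,0,0),1)
  cv2.imwrite(f"pics/chk_{n}.png",cv2.resize(f[:,:,::-1],None,fx=1.2,fy=1.2))
a=cv2.imread("pics/chk_scene.png");cv2.imwrite("pics/chk.png",a)
for s in(+1,):
  for yy in(-280,-140,0,140,280): print(yy,(m+yy*Y).round())
E
```

```text
[[ 681.7  182.8]
 [ 610.8 -364.2]
 [ 419.1 -335. ]
 [ 482.   208.2]]
[np.float64(201.3), np.float64(551.6), np.float64(193.9), np.float64(546.8)]
centre [548.40183353 -77.03055285] yaw -6.999013963019313
top cover_lip 0.84 in box 10.1 169.4
top cover 0.78 in box 13.6 119.9
scene cover_lip 0.72 in box 4.6 154.8
scene cover 0.82 in box 9.8 120.6
opening est [565.46115022  61.92620199]
-280 [ 514. -355.]
-140 [ 531. -216.]
0 [548. -77.]
140 [565.  62.]
280 [583. 201.]
```

View pics/chk.png

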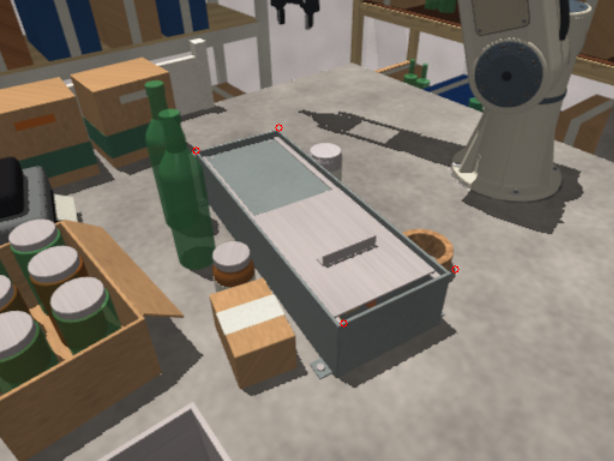

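```bash
python3 - <<'E'
from h import *
from scipy.optimize import least_squares
p=camera("top");q=camera("scene")
L=[(100,280),(100,-280),(-100,-280),(-100,280)]
O=[(p,[(241,214),(600,253),(588,381),(223,345)]),(q,[(425,404),(248,192),(347,166),(562,346)])]
def f(v):
    X=np.array([np.cos(v[2]),np.sin(v[2])]);Y=np.array([-X[1],X[0]]);r=[]
    for pic,o in O:
        for (a,b),w in zip(L,o): r+=list(proj(pic,[*(v[:2]+a*X+b*Y),114])-np.array(w)/1.5)
    return np.array(r)
s=least_squares(f,[548,-77,-.12],loss="soft_l1");v=s.x;print(v[:2],np.degrees(v[2]));print(f(v).round(1).reshape(-1,2).tolist())
X=np.array([np.cos(v[2]),np.sin(v[2])]);Y=np.array([-X[1],X[0]])
np.savez("box.npz",m=v[:2],X=X,Y=Y)
for n,pic in(("top",p),("scene",q)):
    for t,z in(("cover_lip",126),("cover",100)):
        a=mark_of(pic,t)
        if a: d=at(pic,a[0]["position"],z)[:2]-v[:2];print(n,t,(d@X).round(1),(d@Y).round(1))
# lip ends as read in pictures (1.5x): top
for pic,pts in((p,[(312,252),(301,315)]),(q,[(404,323),(470,297)])):
    for w in pts: d=at(pic,(w[0]/768,w[1]/576),126)[:2]-v[:2];print("lip end",(d@X).round(1),(d@Y).round(1))
for x,y in((0,230),(0,200),(0,-125)): print((x,y),(v[:2]+x*X+y*Y).round(1))
o=ctrl.observe();print(o["tool_pos"],o["t"])
E
```

```text
[550.26798823 -77.21118633] -7.426173075845166
[[-2.0, -1.6], [1.5, -1.1], [3.2, 1.9], [-2.3, -2.3], [0.3, 0.3], [-2.4, -3.1], [0.5, -4.1], [2.6, -5.4]]
top cover_lip 9.7 162.7
scene cover_lip 5.0 161.2
scene cover 13.6 132.7
lip end 48.4 157.4
lip end -47.4 161.9
lip end 58.0 169.5
lip end -39.7 170.6
(0, 230) [580.  150.9]
(0, 200) [576.1 121.1]
(0, -125) [ 534.1 -201.2]
[ 171.38526782 -601.01585194  231.26768159] 1.75
```

```bash
python3 - <<'E'
from h import *
b=np.load("box.npz");m,X,Y=b["m"],b["X"],b["Y"]
p=camera("top");q=camera("scene")
ims=[]
for pic in(p,q):
    f=pic["frame"].copy();
    for dx,dy in((100,280),(100,-280),(-100,-280),(-100,280)):
        u=proj(pic,[*(m+dx*X+dy*Y),114]).round().astype(int)
        g=cv2.resize(f[u[1]-22:u[1]+23,u[0]-22:u[0]+23],(190,190),interpolation=cv2.INTER_CUBIC)
        for k in range(0,45,5): cv2.putText(g,"",(0,0),0,1,0)
        cv2.drawMarker(g,(95,95),(255,0,0),0,12,1);cv2.putText(g,f"{u[0]},{u[1]}",(2,12),0,.4,(255,255,0),1);ims.append(g)
cv2.imwrite("pics/corners.png",np.vstack([np.hstack(ims[:4]),np.hstack(ims[4:])])[:,:,::-1])
for pic in(p,):
  r=outline_of(pic,"water_box")
  for a in r[:2]:
    M=a["pixels"].astype(np.uint8);rc=cv2.minAreaRect(cv2.findNonZero(M));print(a["confidence"],M.sum(),np.round(cv2.boxPoints(rc),1).tolist())
E
```

```text
0.98 12715 [[144.60000610351562, 233.10000610351562], [155.8000030517578, 137.6999969482422], [414.5, 168.1999969482422], [403.20001220703125, 263.5]]
```

View pics/corners.png

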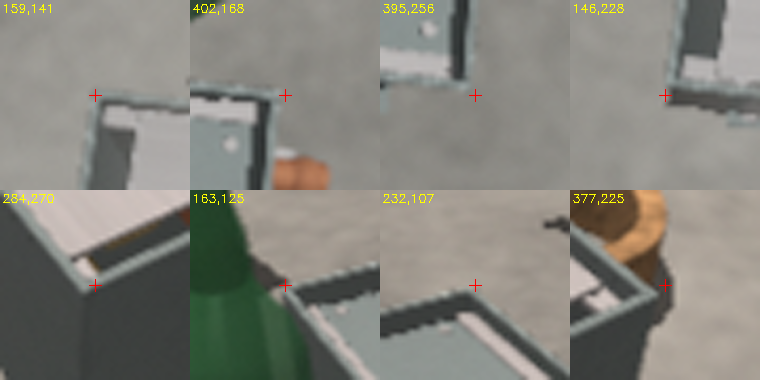

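```bash
python3 - <<'E'
from h import *
from scipy.optimize import least_squares
p=camera("top");q=camera("scene")
L=[(100,280),(100,-280),(-100,-280),(-100,280)]
O=[(p,[(159.5,140.5),(400.1,167),(393.3,253.6),(147.2,226.4)]),(q,[(281.4,271.2),(163.7,126.2),(231.3,108.2),(375.3,227.1)])]
def f(v):
    X=np.array([np.cos(v[2]),np.sin(v[2])]);Y=np.array([-X[1],X[0]]);r=[]
    for pic,o in O:
        for (a,b),w in zip(L,o): r+=list(proj(pic,[*(v[:2]+a*X+b*Y),v[3] if len(v)>3 else 114])-np.array(w))
    return np.array(r)
for v0 in([548,-77,-.12],[548,-77,-.12,114]):
    s=least_squares(f,v0,loss="soft_l1");v=s.x;print(v[:2],np.degrees(v[2]),v[3:]);print(f(v).round(1).reshape(-1,2).tolist())
X=np.array([np.cos(v[2]),np.sin(v[2])]);Y=np.array([-X[1],X[0]])
np.savez("box.npz",m=v[:2],X=X,Y=Y)
dz=v[3]-114
for n,pic in(("top",p),("scene",q)):
    for t,z in(("cover_lip",126),("cover",100)):
        a=mark_of(pic,t)
        if a: d=at(pic,a[0]["position"],z+dz)[:2]-v[:2];print(n,t,(d@X).round(1),(d@Y).round(1))
for pic,pts in((p,[(312,252),(301,315)]),(q,[(404,323),(470,297)])):
    for w in pts: d=at(pic,(w[0]/768,w[1]/576),126+dz)[:2]-v[:2];print("lip end",(d@X).round(1),(d@Y).round(1))
E
```

```text
[553.7187193 -76.1712382] -7.633545855567884 []
[[-1.1, -1.3], [1.0, -0.5], [1.2, 1.1], [-1.3, -0.7], [0.3, -0.0], [-1.5, -0.9], [0.1, -1.2], [0.9, -0.4]]
[552.73380698 -77.59885662] -7.54172384007935 [110.08146722]
[[-0.1, -0.4], [1.0, 0.0], [1.3, 1.3], [-0.2, -0.1], [0.4, 0.7], [-1.3, 0.2], [0.0, -0.2], [0.3, 0.4]]
top cover_lip 5.2 165.4
top cover -0.1 121.6
scene cover_lip -0.5 161.2
scene cover 4.0 119.6
lip end 46.2 158.1
lip end -50.1 162.4
lip end 52.8 166.0
lip end -45.7 166.8
```

```bash
python3 -m crank '[{"rot":[5.9,0,0],"xyz":[0,8,-30],"grip":0},{"rot":[5.9,0,0],"xyz":[0,10,-38],"grip":0},{"rot":[5.9,0,0],"xyz":[0,12,-38],"grip":0},{"rot":[5.7,0,0],"xyz":[0,14,-38],"grip":0},{"rot":[0,0,0],"xyz":[0,14,-38],"grip":0},{"rot":[0,0,0],"xyz":[0,14,-38],"grip":0},{"rot":[0,0,0],"xyz":[0,14,-38],"grip":0},{"rot":[0,0,0],"xyz":[0,14,-38],"grip":0},{"rot":[0,0,0],"xyz":[0,14,-38],"grip":0},{"rot":[0,0,0],"xyz":[0,14,-38],"grip":0}]'
cat > w.py <<'E'
from h import *
b=np.load("box.npz");m,X,Y=b["m"],b["X"],b["Y"]
o=ctrl.observe();R=np.array(o["orientation"]);d=np.array(o["tool_pos"])[:2]-m
print("t",round(o["t"],2),"box xy",(d@X).round(1),(d@Y).round(1),"z",round(o["tool_pos"][2],1),"yaw err",np.degrees(np.arctan2(R[1,1],R[0,1])-np.arctan2(X[1],X[0])).round(2),"down",R[:,0].round(3),"F",np.round(o["wrist_force"],1),"g",o["gripper_width"])
E
python3 w.py
```

```text
t: 3.03
tool_pos: [316.1, -236.2, 229.7]
orientation: [[0.003, 0.987, -0.162], [-0.006, -0.162, -0.987], [-1.0, 0.004, 0.006]]
wrist_force: [1.1, 0.1, 0.0]
gripper_width: 0.001
t 3.03 box xy -213.7 -188.3 z 229.7 yaw err -1.79 down [ 0.003 -0.006 -1.   ] F [1.1 0.1 0. ] g 0.0010710331624703368
```

```bash
python3 -m crank '[{"rot":[-1.5,0,0],"xyz":[0,19,-37],"grip":0},{"rot":[0,0,0],"xyz":[0,19,-37],"grip":0},{"rot":[0,0,0],"xyz":[0,19,-37],"grip":0},{"rot":[0,0,0],"xyz":[0,19,-37],"grip":0},{"rot":[0,0,0],"xyz":[0,19,-37],"grip":0},{"rot":[0,0,0],"xyz":[0,19,-37],"grip":0},{"rot":[0,0,0],"xyz":[0,19,-37],"grip":0},{"rot":[0,0,0],"xyz":[0,19,-37],"grip":0},{"rot":[0,0,0],"xyz":[0,19,-37],"grip":0},{"rot":[0,0,0],"xyz":[0,19,-37],"grip":0},{"rot":[0,0,0],"xyz":[0,19,-37],"grip":0},{"rot":[0,0,0],"xyz":[0,0,0],"grip":0}]' >/dev/null; python3 w.py
```

```text
t 4.03 box xy -3.9 227.2 z 232.1 yaw err 0.07 down [ 0.015 -0.006 -1.   ] F [-0.9 -0.8  0.1] g -0.0034372462680922794
```

```bash
python3 -m crank '[{"rot":[0,0,-1],"xyz":[30,0,0],"grip":0},{"rot":[0,0,0],"xyz":[30,0,0],"grip":0},{"rot":[0,0,0],"xyz":[30,0,0],"grip":0},{"rot":[0,0,0],"xyz":[20,0,0],"grip":0},{"rot":[0,0,0],"xyz":[8,0,0],"grip":0},{"rot":[0,0,0],"xyz":[0,0,0],"grip":0}]' >/dev/null; python3 - <<'E'
from h import *
exec(open("w.py").read())
p=camera("scene");save(p,"down.png",(220,60,480,300),2.3)
E
```

```text
t 4.53 box xy -0.2 232.2 z 111.3 yaw err 0.41 down [ 0.003 -0.002 -1.   ] F [-0.8 -0.1  1. ] g -0.0008139168388692173
```

View pics/down.png

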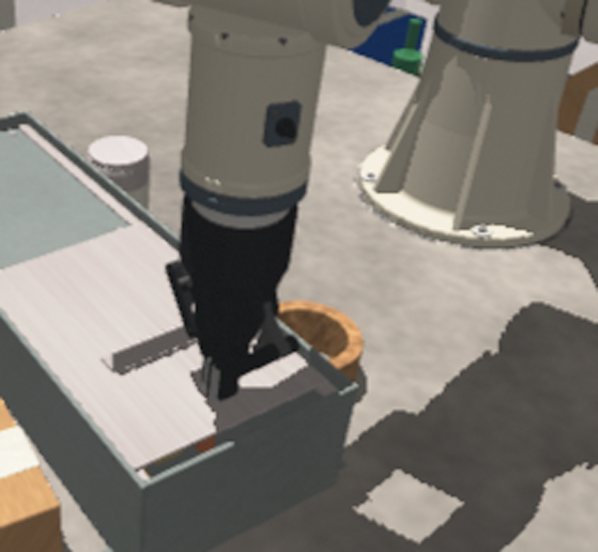

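The scene view shows the shut fingers (225,395) on the cover's +y side, clear behind the lip (110–195, 345). I'll push towards -y.

```bash
python3 -m crank '[{"rot":[0,0,0],"xyz":[0,0,20],"grip":0},{"rot":[0,0,0],"xyz":[0,0,15],"grip":0},{"rot":[0,0,0],"xyz":[0,0,10],"grip":0},{"rot":[0,0,0],"xyz":[0,0,10],"grip":0},{"rot":[0,0,0],"xyz":[0,0,12],"grip":0},{"rot":[0,0,0],"xyz":[0,0,15],"grip":0},{"rot":[0,0,0],"xyz":[0,0,15],"grip":0},{"rot":[0,0,0],"xyz":[0,0,15],"grip":0}]' >/dev/null; python3 w.py;  python3 - <<'E'
from h import *
b=np.load("box.npz");m,X,Y=b["m"],b["X"],b["Y"]
for n in("top","scene"):
  p=camera(n)
  for t,z in(("cover_lip",122),("cover",98)):
    a=mark_of(p,t)
    if a: d=at(p,a[0]["position"],z)[:2]-m;print(n,t,round(a[0]["confidence"],2),(d@X).round(1),(d@Y).round(1))
E
```

```text
t 5.25 box xy 5.9 118.2 z 120.6 yaw err 0.4 down [ 0.018  0.004 -1.   ] F [ 0.1  3.  -2.1] g 0.0008258119440145799
top cover_lip 0.74 4.1 115.0
top cover 0.86 0.3 67.9
scene cover_lip 0.83 2.4 93.6
scene cover 0.95 4.6 64.8
```

```bash
python3 -m crank '[{"rot":[0,0,-1],"xyz":[8,-5,0],"grip":0},{"rot":[0,0,0],"xyz":[2,0,0],"grip":0},{"rot":[0,0,0],"xyz":[1,-1,12],"grip":0},{"rot":[0,0,0],"xyz":[1,-1,15],"grip":0},{"rot":[0,0,0],"xyz":[1,-1,15],"grip":0},{"rot":[0,0,0],"xyz":[1,-1,15],"grip":0},{"rot":[0,0,0],"xyz":[1,-1,15],"grip":0}]' >/dev/null; python3 w.py
```

```text
t 6.13 box xy -0.6 56.5 z 104.6 yaw err 0.8 down [ 0.005  0.014 -1.   ] F [1.1 6.1 4.2] g 0.0035326840591221407
```

```bash
python3 -m crank '[{"rot":[0.8,-0.8,0],"xyz":[-6,0,0],"grip":0},{"rot":[0,0,0],"xyz":[0,0,0],"grip":0},{"rot":[0,0,0],"xyz":[0,0,12],"grip":0},{"rot":[0,0,0],"xyz":[0.5,-0.5,15],"grip":0},{"rot":[0,0,0],"xyz":[0.5,-0.5,15],"grip":0},{"rot":[0,-0.3,0],"xyz":[0.5,-0.5,15],"grip":0},{"rot":[0,0,0],"xyz":[0.5,-0.5,15],"grip":0}]' >/dev/null; python3 w.py
```

```text
t 6.72 box xy -1.4 -12.7 z 107.3 yaw err 0.39 down [ 0.005  0.002 -1.   ] F [0.4 6.5 4.1] g -0.0022721408542144524
```

```bash
python3 -m crank '[{"rot":[0,0,0],"xyz":[-4,0,0],"grip":0},{"rot":[0,0,0],"xyz":[0,0,12],"grip":0},{"rot":[0,0,0],"xyz":[0,0,15],"grip":0},{"rot":[0,0,0],"xyz":[0,0,15],"grip":0},{"rot":[0,0,0],"xyz":[0,0,8],"grip":0},{"rot":[0,0,0],"xyz":[0,0,0],"grip":0}]' >/dev/null; python3 w.py;python3 - <<'E'
from h import *
b=np.load("box.npz");m,X,Y=b["m"],b["X"],b["Y"]
for n in("top","scene"):
  p=camera(n)
  for t,z in(("cover_lip",122),("cover",98)):
    a=mark_of(p,t)
    if a: d=at(p,a[0]["position"],z)[:2]-m;print(n,t,round(a[0]["confidence"],2),(d@X).round(1),(d@Y).round(1))
E
```

```text
t 7.22 box xy -1.4 -61.9 z 110.6 yaw err 0.55 down [ 0.004  0.008 -1.   ] F [1.3 0.1 0.4] g -0.0035208881580865133
top cover 0.65 -144.2 -126.3
scene cover_lip 0.74 -1.4 -89.4
scene cover 0.72 8.0 -98.5
```

```bash
python3 -m crank '[{"rot":[0,-0.5,0],"xyz":[0,0,8],"grip":0},{"rot":[0,0,0],"xyz":[0,0,7],"grip":0},{"rot":[0,0,0],"xyz":[0,0,5],"grip":0}]' >/dev/null; python3 w.py;python3 -m crank '[{"rot":[0,0,0],"xyz":[0,0,4],"grip":0},{"rot":[0,0,0],"xyz":[0,0,3],"grip":0},{"rot":[0,0,0],"xyz":[0,0,3],"grip":0}]' >/dev/null; python3 w.py
```

```text
t 7.77 box xy -1.4 -79.2 z 110.5 yaw err 0.72 down [ 0.003  0.    -1.   ] F [0.6 4.  1.6] g 0.0031730891030817285
t 8.02 box xy 0.8 -83.9 z 110.7 yaw err 0.39 down [ 0.008  0.012 -1.   ] F [ 3.7 29.7  0.3] g 0.001304017751089779
```

The force rose to 30 N at TCP y ≈ -84, so the cover is against the -y end wall. I'll back off, lift, and look into the opening.

```bash
python3 -m crank '[{"rot":[0,0,0],"xyz":[0,0,-12],"grip":0},{"rot":[0,0,0],"xyz":[-20,0,-5],"grip":0},{"rot":[0,-0.5,-0.5],"xyz":[-35,0,0],"grip":0},{"rot":[0,0,0],"xyz":[-35,0,0],"grip":0},{"rot":[0,0,0],"xyz":[-30,-20,0],"grip":0},{"rot":[0,0,0],"xyz":[0,0,0],"grip":0}]' >/dev/null; python3 w.py;python3 - <<'E'
from h import *
b=np.load("box.npz");m,X,Y=b["m"],b["X"],b["Y"]
P=[]
for n in("top","scene"):
  p=camera(n);P.append(p)
  for t,z in(("cover",98),("tag_lever_end",71.5),("tag_valve",0),("plain_valve",0)):
    for a in mark_of(p,t)[:2]: d=at(p,a["position"],z)[:2]-m;print(n,t,round(a["confidence"],2),(d@X).round(1),(d@Y).round(1))
  for t,z in(("tag_lever",75),("plain_lever",72)):
    for a in outline_of(p,t)[:2]: d=at(p,a["position"],z)[:2]-m;print(n,"outline",t,round(a["confidence"],2),a["pixels"].sum(),(d@X).round(1),(d@Y).round(1))
ims=[]
for p in P:
  us=np.array([proj(p,[*(m+x*X+y*Y),100]) for x in(-100,100) for y in(-60,285)])
  lo=us.min(0).astype(int)-8;hi=us.max(0).astype(int)+8;lo=np.maximum(lo,0)
  g=p["frame"][lo[1]:hi[1],lo[0]:hi[0]];s=390/g.shape[1];ims.append(cv2.resize(g,None,fx=s,fy=s,interpolation=cv2.INTER_CUBIC));print(lo,s)
h=max(i.shape[0] for i in ims)
cv2.imwrite("pics/open.png",np.hstack([cv2.copyMakeBorder(i,0,h-i.shape[0],0,0,0) for i in ims])[:,:,::-1])
E
```

```text
t 8.52 box xy -21.4 -69.7 z 233.0 yaw err 0.35 down [-0.009  0.004 -1.   ] F [1.6 0.7 0.8] g 0.0003569228884380442
top cover 0.46 9.9 79.8
top tag_lever_end 0.59 -27.7 85.1
top tag_valve 0.83 18.5 76.5
top tag_valve 0.3 26.8 190.9
top plain_valve 0.86 25.1 194.3
top outline tag_lever 0.8 249 -23.8 79.9
top outline tag_lever 0.4 448 6.8 85.5
top outline plain_lever 0.73 144 -2.9 193.9
top outline plain_lever 0.71 325 -136.5 25.8
scene cover 0.97 2.9 -141.5
scene cover 0.2 -78.3 241.5
scene tag_lever_end 0.57 203.0 15.5
scene tag_lever_end 0.49 -24.5 97.5
scene tag_valve 0.73 27.3 77.6
scene plain_valve 0.96 25.1 197.7
scene outline tag_lever 0.69 317 -11.3 101.2
scene outline tag_lever 0.52 978 21.5 216.6
scene outline plain_lever 0.83 232 -5.1 191.9
[138 132] 2.2413793103448274
[189 138] 2.0
```

View pics/open.png

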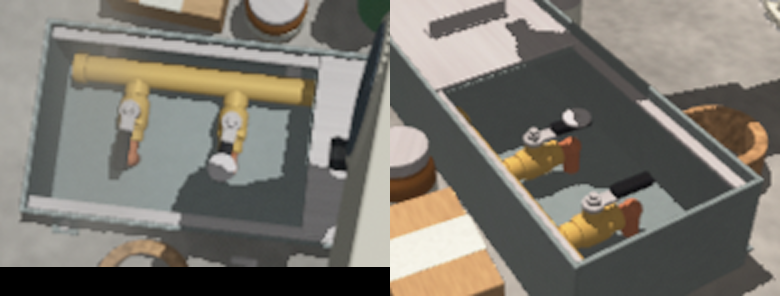

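The tagged valve is the one at box y = +80. In the top crop its tag is at (222,165), and in the scene crop the tag's white disc is at (575,117). The cover reads -141 mm. I'll move above the lever's -y side and descend.

```bash
python3 -m crank '[{"rot":[0,0,0.5],"xyz":[0,-3,-30],"grip":0},{"rot":[0,0,0],"xyz":[0,-3,-35],"grip":0},{"rot":[0,0,0],"xyz":[0,-3,-25],"grip":0},{"rot":[0,0,0],"xyz":[0,0,-12],"grip":0},{"rot":[0,0,0],"xyz":[0,0,0],"grip":0},{"rot":[0,0,0],"xyz":[35,0,0],"grip":0},{"rot":[0,0,0],"xyz":[35,0,0],"grip":0},{"rot":[0,0,0],"xyz":[15,0,0],"grip":0},{"rot":[0,0,0],"xyz":[0,0,0],"grip":0}]' >/dev/null; python3 w.py
```

```text
t 9.97 box xy -28.6 35.9 z 142.7 yaw err 0.35 down [ 0.003  0.004 -1.   ] F [ 0.1  0.4 -0. ] g 0.0029087333230637114
```

```bash
python3 -m crank '[{"rot":[0,0,0],"xyz":[25,0,1],"grip":0},{"rot":[0,0,0],"xyz":[25,0,1],"grip":0},{"rot":[0,0,0],"xyz":[18,0,0],"grip":0},{"rot":[0,0,0],"xyz":[7,0,0],"grip":0},{"rot":[0,0,0],"xyz":[0,0,0],"grip":0}]' >/dev/null; python3 w.py; python3 - <<'E'
from h import *
ims=[]
for n,(a,b,c,d) in(("top",(130,110,330,260)),("scene",(190,130,390,280))):
  ims.append(cv2.resize(camera(n)["frame"][b:d,a:c],(400,300),interpolation=cv2.INTER_CUBIC))
cv2.imwrite("pics/in.png",np.hstack(ims)[:,:,::-1])
E
```

```text
t 10.38 box xy -25.1 31.3 z 68.6 yaw err 0.29 down [ 0.007  0.002 -1.   ] F [-0.5  0.8 -0. ] g -0.0003657562860437764
```

View pics/in.png

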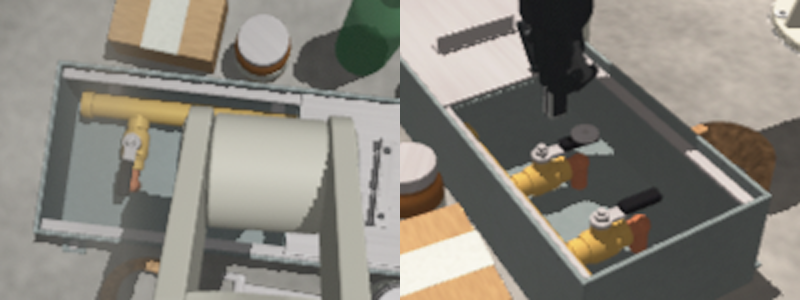

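The scene crop shows the fingertips at (553,113), on the -y side of the tagged lever (tag at 585,132), touching nothing. Now I'll sweep along the arc.

```bash
python3 -m crank '[{"rot":[0,0,0],"xyz":[2,-9,-15],"grip":0},{"rot":[0,0,0],"xyz":[0,-3,-14],"grip":0},{"rot":[0,0,0],"xyz":[0,-2,-12],"grip":0},{"rot":[0,0,0],"xyz":[0,0,0],"grip":0}]' >/dev/null; python3 w.py
```

```text
t 10.82 box xy -34.9 72.5 z 73.8 yaw err 0.19 down [ 0.017  0.001 -1.   ] F [ 0.3  0.6 -0.7] g -0.00019397675529606977
```

```bash
python3 -m crank '[{"rot":[0,0,-0.9],"xyz":[7,-2,0],"grip":0},{"rot":[0,0,0],"xyz":[1,0,0],"grip":0},{"rot":[0,0,0],"xyz":[1,-2,-10],"grip":0},{"rot":[0,0,0],"xyz":[1,1,-10],"grip":0},{"rot":[0,0,0],"xyz":[0,0,0],"grip":0}]' >/dev/null; python3 w.py; python3 - <<'E'
from h import *
ims=[]
for n,(a,b,c,d) in(("top",(130,110,330,260)),("scene",(190,130,390,280))):
  ims.append(cv2.resize(camera(n)["frame"][b:d,a:c],(400,300),interpolation=cv2.INTER_CUBIC))
cv2.imwrite("pics/mid.png",np.hstack(ims)[:,:,::-1])
E
```

```text
t 11.23 box xy -32.0 91.5 z 74.2 yaw err 0.38 down [ 0.011  0.    -1.   ] F [ 0.2 -0.   0.3] g -7.160626371315115e-05
```

View pics/mid.png

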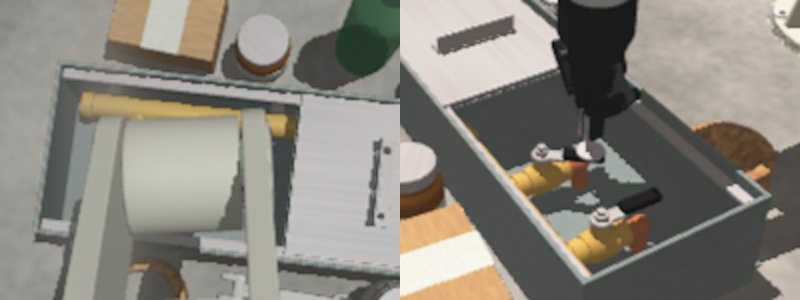

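The tag has swung to (590,152) with the fingers on its robot side, and the plain lever (635,203) hasn't moved. I'll correct the height and continue.

```bash
python3 -m crank '[{"rot":[0,0,-0.6],"xyz":[7,0,0],"grip":0},{"rot":[0,0,0],"xyz":[0,0,0],"grip":0},{"rot":[0,0,0],"xyz":[2,3,-11],"grip":0},{"rot":[0,0,0],"xyz":[2,4,-11],"grip":0},{"rot":[0,0,0],"xyz":[0,0,0],"grip":0}]' >/dev/null; python3 w.py
```

```text
t 11.75 box xy -18.6 111.4 z 72.2 yaw err 0.28 down [ 0.011  0.002 -1.   ] F [-3.4  1.5  0.7] g 0.003118292079650887
```

```bash
python3 -m crank '[{"rot":[0,0,-0.6],"xyz":[5,2,-8],"grip":0},{"rot":[0,0,0],"xyz":[2,5,-7],"grip":0},{"rot":[0,0,0],"xyz":[1,5,-3],"grip":0},{"rot":[0,0,0],"xyz":[0,4,0],"grip":0}]' >/dev/null; python3 w.py;  python3 -m crank '[{"rot":[0,0,0],"xyz":[0,4,0],"grip":0},{"rot":[0,0,0],"xyz":[0,4,0],"grip":0}]' >/dev/null; python3 w.py
```

```text
t 12.08 box xy -7.1 127.4 z 62.7 yaw err 0.23 down [-0.012  0.003 -1.   ] F [-5.8  3.2  2.7] g 0.0018075125401633642
t 12.25 box xy -3.1 127.4 z 61.1 yaw err 0.2 down [-0.022  0.005 -1.   ] F [-17.1   6.1   9.3] g 0.001247382365942439
```

```bash
python3 -m crank '[{"rot":[0,0,0.6],"xyz":[-4,3,0],"grip":0},{"rot":[0,0,0.4],"xyz":[0,4,0],"grip":0},{"rot":[0,0,0],"xyz":[0,4,0],"grip":0}]' >/dev/null; python3 w.py;  python3 -m crank '[{"rot":[0,0,0],"xyz":[0,4,0],"grip":0},{"rot":[0,0,0],"xyz":[0,4,0],"grip":0}]' >/dev/null; python3 w.py
```

```text
t 12.5 box xy -3.2 126.1 z 60.8 yaw err 0.14 down [-0.029  0.004 -1.   ] F [-14.5   3.7   6.5] g 0.0008794823397090815
t 12.67 box xy -3.5 125.4 z 58.4 yaw err 0.11 down [-0.047  0.006 -0.999] F [-12.8   3.6   9.6] g -0.0017416406530423305
```

The force holds at about 15 N and the TCP has stopped advancing, which suggests the stop has been reached. I'll retract sideways and up, then check.

```bash
python3 -m crank '[{"rot":[0,0,1],"xyz":[-3,-12,0],"grip":0},{"rot":[0,0,1],"xyz":[-3,-12,0],"grip":0},{"rot":[0,0,0.7],"xyz":[-20,-5,0],"grip":0},{"rot":[0,0,0],"xyz":[-35,0,0],"grip":0},{"rot":[0,0,0],"xyz":[-35,0,0],"grip":0},{"rot":[0,0,0],"xyz":[-35,-20,0],"grip":0},{"rot":[0,0,0],"xyz":[-20,-35,0],"grip":0},{"rot":[0,0,0],"xyz":[0,-40,0],"grip":0},{"rot":[0,0,0],"xyz":[0,-40,0],"grip":0},{"rot":[0,0,0],"xyz":[0,-30,0],"grip":0},{"rot":[0,0,0],"xyz":[0,0,0],"grip":0}]' >/dev/null; python3 w.py; python3 - <<'E'
from h import *
b=np.load("box.npz");m,X,Y=b["m"],b["X"],b["Y"]
ims=[]
for n,(a,bb,c,d) in(("top",(130,110,410,320)),("scene",(150,90,390,270))):
  p=camera(n);ims.append(cv2.resize(p["frame"][bb:d,a:c],(400,300),interpolation=cv2.INTER_CUBIC))
  for t,z in(("cover",98),("tag_lever_end",71.5),("can",0),("tape_roll",0),("spanner",0),("jar",0),("carton",0),("bottle_a",0)):
    for r in mark_of(p,t)[:2]: w=at(p,r["position"],z)[:2];e=w-m;print(n,t,round(r["confidence"],2),w.round(),"box",(e@X).round(1),(e@Y).round(1))
  for r in outline_of(p,"tag_lever")[:1]:
    ys,xs=np.nonzero(r["pixels"]);c=[at(p,(x/512,y/384),76)[:2]-m for x,y in zip(xs,ys)];c=np.array(c);B=np.c_[c@X,c@Y]
    vx,vy,x0,y0=cv2.fitLine(B.astype(np.float32),cv2.DIST_L2,0,.01,.01).ravel();print("lever line box",r["confidence"].__round__(2),vx,vy,x0,y0)
cv2.imwrite("pics/end.png",np.hstack(ims)[:,:,::-1])
E
```

```text
t 13.58 box xy -200.4 123.4 z 214.1 yaw err -0.1 down [ 0.001  0.005 -1.   ] F [ 0.1 -0.5 -0.9] g -0.003287474781706764
top cover 0.24 [585.  42.] box 16.2 122.7
top tag_lever_end 0.65 [591.  54.] box 20.8 135.7
top can 0.92 [ 391. -194.] box -144.8 -136.1
top tape_roll 0.96 [408. 104.] box -166.9 161.1
top tape_roll 0.48 [ 543. -235.] box 11.1 -157.4
top spanner 0.76 [408. -72.] box -144.2 -13.2
top jar 0.9 [713. -50.] box 155.3 48.3
top carton 0.83 [750.  63.] box 177.2 165.4
top bottle_a 0.94 [ 698. -328.] box 177.1 -229.2
top bottle_a 0.76 [ 726. -182.] box 185.6 -80.3
lever line box 0.68 0.028413838 0.99959624 20.432354 111.74385
scene cover 0.92 [ 546. -207.] box 10.3 -129.3
scene cover 0.38 [574.  59.] box 2.9 138.0
scene tag_lever_end 0.53 [779. 116.] box 198.7 222.0
scene tag_lever_end 0.5 [586.  46.] box 16.8 126.4
scene tape_roll 0.59 [411. 103.] box -164.6 160.2
scene jar 0.91 [717. -47.] box 159.1 52.0
scene carton 0.84 [752.  70.] box 177.8 172.2
scene carton 0.29 [ 692. -314.] box 169.0 -216.5
scene bottle_a 0.92 [ 693. -310.] box 169.5 -211.8
scene bottle_a 0.7 [ 728. -174.] box 186.5 -72.4
lever line box 0.75 0.13130802 -0.9913416 23.493736 119.10133
```

View pics/end.png

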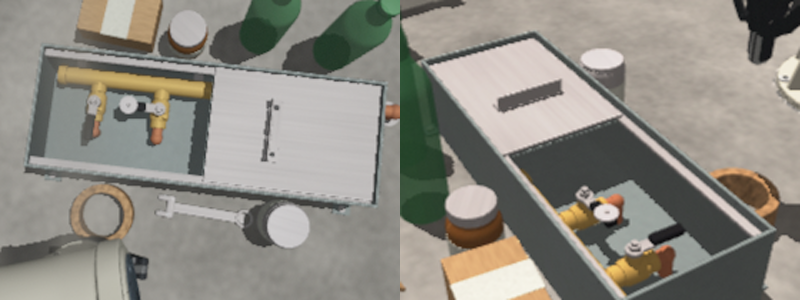

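The final picture shows the cover over the fixed plate. The tagged lever points to +y (tag at (128,103), stem at (160,108) in the top crop), and the plain lever still points to the robot. Next, a closer check of the lever angle.

```bash
python3 - <<'E'
from h import *
b=np.load("box.npz");m,X,Y=b["m"],b["X"],b["Y"]
ims=[]
for n in("top","scene"):
  p=camera(n);u=proj(p,[*(m+20*X+110*Y),78]).astype(int);k=10;w=32
  f=cv2.resize(p["frame"][u[1]-w:u[1]+w,u[0]-w:u[0]+w],None,fx=6,fy=6,interpolation=cv2.INTER_CUBIC)
  pt=lambda x,y,z:tuple(np.int32(((proj(p,[*(m+x*X+y*Y),z])-u+w+.5)*6).round()))
  for th,c in((1.571,(255,0,0)),(1.48,(0,0,255))):
    cv2.circle(f,pt(20-51*np.cos(th),80+51*np.sin(th),80),3,c,-1)
    cv2.polylines(f,[np.array([pt(20-51*np.cos(th)+15*np.cos(a),80+51*np.sin(th)+15*np.sin(a),80) for a in np.linspace(0,6.3,40)])],False,c,1)
  cv2.circle(f,pt(20,80,80),3,(0,255,0),-1);cv2.line(f,pt(20,80,80),pt(20,190,80),(0,255,0),1);ims.append(f)
cv2.imwrite("pics/tag.png",np.hstack(ims)[:,:,::-1])
E
```

```text
(no output)
```

View pics/tag.png

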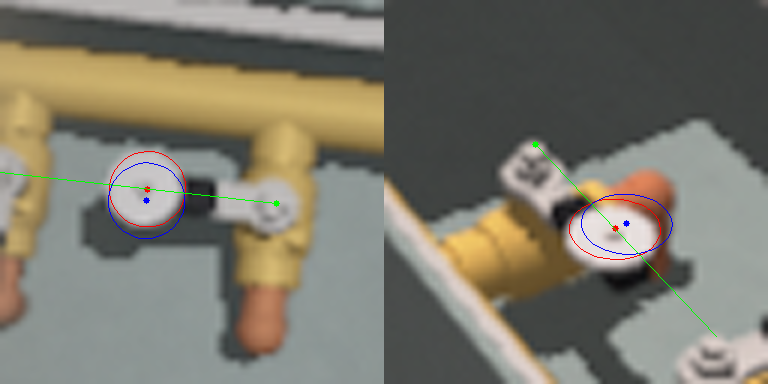

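In both views the tag sits on the red fully-shut circle rather than the blue 1.48 rad one. The arm is clear, so I'm handing in.

```bash
python3 -c "
from station import ctrl
print(ctrl.finish_job(), ctrl.observe()['t'])"
```

```text
the job is handed in; nothing more can be done
the job is handed in; nothing more can be done
```

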